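Lay the standing stone slab down on the measuring stage

TASK

Tip the tall stone slab over the toe stop so that it lies flat on its broad side on the raised deck of the measuring stage, its head end sticking out past the deck's open end, and let it down gently all the way, never letting it fall freely. Use only the fingertips, spread on either side of it, one pushing it over and the other taking its weight on the way down: do not squeeze, lift or carry the slab. Leave the other things around the stage alone and finish clear of everything.

Things in the scene. Friction and masses are not known exactly. Their poses are not given: they have to be found in the camera images.
- stage: Fixed measuring stage (grey block, dark steel deck), 160 (its x) x 120 (its y) mm; origin at the centre of its underside on the bench. From its -x end: deck 110 mm long, top at z = 50 mm; footwell 38 mm long, floor at 44 mm, where the slab stands; rear ridge 12 mm long, top at 50 mm. The slab is tipped towards the stage's -x, which points to the robot's right, within 0.4 rad.
- toe_stop (a point): Middle of the toe stop's upper edge: the 6 mm step between footwell and deck (stage x = +30 mm, z = 50 mm). Axes as the stage's.
- deck_end (a point): Middle of the deck's upper edge at its open -x end (stage x = -80 mm, z = 50 mm). Beyond it there is only bare bench, 50 mm lower; the slab's head will stick out 30 to 70 mm past it, leaving room for a finger underneath.
- slab: Loose grey stone slab, 30 mm thick (x) x 60 wide (y) x 180 tall (z), 0.45 to 0.75 kg, upright in the footwell (top 224 mm above the bench). Origin: centre of its foot face; z runs along it to the head. Its -x face, 1 to 7 mm from the toe stop, becomes the underside. Past about 9 degrees of tilt it falls by itself. Lying as wanted, its z points along the stage's -x.
- slab_center (a point): Centre of the slab, 90 mm up from its foot. 65 mm above the bench when the slab lies flat on the deck.
- slab_toe (a point): Middle of the slab's lower edge on the toe-stop side (slab x = -15 mm, z = 0), about which it tips; 44 mm above the bench at the start, 50 mm when lying. On the way down it may slip back by up to about 30 mm, until the rear ridge stops it, which is harmless.
- tin: Bystander: round aluminium sample tin, 66 mm diameter, 50 mm tall, origin at its foot; loose on the bench.
- beaker: Bystander: open glass beaker, 68 mm diameter, 85 mm tall, origin at its foot; loose on the bench.
- offcut: Bystander: short stone offcut, 30 x 60 mm, 70 mm tall, standing on the bench, origin at its foot.
- bottle: Bystander: white plastic bottle, 56 mm diameter, 150 mm tall, origin at its foot; loose on the bench. The four bystanders stand at least 150 mm from the stage's middle line on its -y side (the side away from the robot), or 150 mm and more from its centre on its +x side; none on its near side or past the deck's end.
There are look-alikes about, which are no part of the job. Of the things like the slab, leave any that is pink; of the rest the smaller one is meant. Of the things shaped like the stage, the grey one is meant.

How it is judged:
At the end, for the whole second after the job is handed in: The slab lies still, flat on its broad face on the deck (within 4 degrees), along the stage within 0.2 rad, its centre within 35 mm of the stage's middle line, its foot end between 15 mm past and 42 mm behind the toe stop, its head out past the deck's open end (angle between slab's own z axis and vertical between 1.5 and 1.64 rad and angle between slab's own x axis and vertical below 0.1 rad and angle between the z axis of slab and the x axis of stage, either way round below 0.2 rad and z of slab_center in the frame of stage between 0.06 and 0.07 m and y of slab_center in the frame of stage between -0.035 and 0.035 m and x of slab_toe in the frame of stage between 0.015 and 0.072 m and linear speed of slab below 0.02 m/s and angular speed of slab below 0.1 rad/s); the robot touches nothing.
It fails at once if the slab falls or drops: it turns faster than 3.5 rad/s (angular speed of slab above 3.5 rad/s).
It fails at once if the slab is lifted: its toe edge rises more than 20 mm off the footwell floor (height (world z) of slab_toe above 0.064 m).
It fails at once if the slab is squeezed or pressed hard: more than 15 N from the fingers (contact force between the fingers and slab above 15 N).
It fails at once if a bystander (tin, beaker, offcut, bottle) is moved more than 20 mm (distance of any of tin, beaker, offcut, bottle from where it was at the start of the episode above 0.02 m).
It also fails if it takes over 56 s, if anything falls off the work surface, if the arm or the gripper's body presses on something with over 40 N, if the wrist force passes 120 N, or if a joint passes its speed limit or range.

ROBOT

A 6-joint arm with a two-finger parallel gripper is mounted at the origin on the work surface. World frame = base frame: x ahead of the robot, y to its left, z up, the work surface at z = 0. Lengths are in m, angles in rad, forces in N, time in s.
With the tool pointing down it reaches from about 0.25 to 0.85 m from the base axis. Payload 12.5 kg.
Tool frame: the origin (TCP) lies between the finger pads; the fingertips stand 22 mm ahead of it and the grasp point (between the pads) lies 3 mm ahead of it; z points along the fingers, y is the line along which they close (so a half turn about z gives the same grasp; the last joint's range is limited). The gripper opens to 93 mm and grips with 3 to 60 N. Pads are 15 mm wide; open, the fingers measure 128 mm over their backs; the gripper's body (75 mm by 188 mm) begins 65 mm behind the grasp point.
Start: joints at [-1.303, 0.351, 1.652, -0, 1.139, -0.085], TCP at [0.19, -0.516, 0.241] pointing down, gripper open.
Joint ranges: [-2.75, 2.75], [-0.79, 2.1], [0.01, 2.65], [-1.57, 4.71], [0.07, 3.14], [-2.87, 2.87]. Speed limits (rad/s): [2.22, 2.22, 2.79, 3.14, 3.14, 3.14].

INTERFACE

Orientations are given as a rotation vector (axis times angle).
In Python, from workcell import r, optics, regions_of gives the robot as it stands.
- The arm moves only by the shell command python3 -m pendant 'ROWS' [OPENING] [FORCE]. ROWS is JSON, one flat list of numbers, 6 for each row, row after row: the shift along the tool's x, y, z in mm, then the turn, a rotation vector about the tool's x, y, z in rad. A call has exactly 8 rows; each row shifts and turns the commanded pose from where the row before left it, along the tool's axes as they then stand; what a row does not reach is not made up. A row lasts 1/10 s, in which the tool goes at most 50 mm and 8.59 degrees, less where a joint would pass 70% of its speed; a pose out of reach is approached as far as the arm can. A call is refused whole if a number of a shift passes 50 or a number of a turn 0.15, either way. A call with a gripper value outside its range is refused whole. OPENING is the finger opening in mm, from 0 to 93, set as the call begins (- or left out, the last holds). The fingers move at their own pace and stop on an object; FORCE is the grip in N (left out, the last holds). Time passes only in rows, so rows that do not move let the fingers close, or fill a call up. It gives the time, the measured TCP pose, the force, the opening and the grip force at its end, in the units of the state.
- r.observe(): the state, without advancing time (a new reading comes with each control period).
- optics.grab_frame(name): name is "scene" or "top" or "wrist"; returns a dict with "color" (480x640x3 uint8, blue, green, red), "K" (3x3 intrinsics, pixels), "rvec" (rotation vector, rad) and "tvec" (3), from world to camera coordinates, as OpenCV has them. Camera axes: x right, y down, z forward; pixel columns grow to the right and rows downward; lengths in m; the calibration is good to about 2 mm. A picture is of the moment at which its call begins. There is no depth.
- r.close_job(): hands the job in; it is judged then, once.
Trained networks look in a picture, given as the dict that the camera call returned (one of the last four; its "shot" number tells which), for a name from the list of things; names that differ only in an ending like _2 or _b are one class to them, and where a whole thing is asked for, a point or a joint stands for the part that bears it (a point fixed in the world has none). Each returns a list of dicts, best first, with "conf" (0 to 1); they miss things now and then, are a little off and sometimes report something else, mostly with a low value. They report only what shows in the picture. A call takes as long as a camera call. They do not tell look-alikes from the thing itself.
- regions_of(target, picture): "mask" (480x640 bool, what is visible of it) and "at" ([column, row] in pixels, amid what is visible of it).
The state is a dict: "time": time; "joint_pos": joint angles; "dq": joint speeds; "tau": joint torques, N m; "eef_pos": TCP position; "ee_rot": TCP orientation; "wrist_force": force on the tool from outside, world axes, zero at the start; "moment": the same for the moment, N m; "finger_gap": finger opening in m; "gripper_force": force on a finger pad.
Only numpy, scipy, OpenCV 4.12 (cv2) and the standard library are available. Lean on these libraries where they do the work, as an engineer would, in place of code of your own. Each camera call takes 0.05 s, during which the arm holds its last target. There are 200 camera calls.

## Working session

There is one attempt and no reset: what is moved stays moved. The work goes in short steps, Python scripts to look and compute and a shell command to move; the robot and the scene stay as the last step left them, time stands still between calls to the robot, and variables do not carry over. Pictures are saved under pics/ and viewed, at most 10 in all, crops included, and the job is handed in when it is done.

```bash
mkdir -p pics; cat > h.py <<'E'
import numpy as np, cv2
from workcell import r, optics, regions_of
def ray(p,uv):
    R=cv2.Rodrigues(np.array(p["rvec"],float))[0]; t=np.array(p["tvec"],float).ravel()
    d=R.T@np.linalg.inv(np.array(p["K"]))@np.array([uv[0],uv[1],1.0]); return -R.T@t,d
def onz(p,uv,z):
    c,d=ray(p,uv); return c+d*(z-c[2])/d[2]
def proj(p,X):
    return cv2.projectPoints(np.array(X,float).reshape(-1,3),np.array(p["rvec"],float),np.array(p["tvec"],float),np.array(p["K"],float),None)[0].reshape(-1,2)
E
python3 - <<'E'
from h import *
ims=[]
for n in ["scene","top"]:
    p=optics.grab_frame(n); cv2.imwrite(f"pics/{n}0.png",p["color"])
    R=cv2.Rodrigues(np.array(p["rvec"],float))[0]; print(n,-R.T@np.array(p["tvec"]).ravel())
    for k in ["stage","slab"]:
        for g in regions_of(k,p): 
            ys,xs=np.where(g["mask"]); print(k,round(g["conf"],2),g["at"],xs.min(),xs.max(),ys.min(),ys.max(),onz(p,g["at"],0.05).round(3))
s=r.observe(); print(s)
E
```

```text
scene [ 1.16562081 -0.27143813  0.82633234]
stage 0.69 [322.8, 277.5] 273 384 238 324 [0.583 0.026 0.05 ]
stage 0.67 [353.6, 208.4] 330 370 161 263 [0.452 0.154 0.05 ]
stage 0.63 [147.7, 299.8] 90 205 251 350 [ 0.504 -0.258  0.05 ]
slab 0.87 [263.0, 200.0] 244 277 155 251 [0.358 0.006 0.05 ]
slab 0.77 [311.2, 163.1] 290 337 105 228 [0.295 0.138 0.05 ]
slab 0.59 [349.6, 210.7] 331 369 161 262 [0.455 0.144 0.05 ]
top [0.45002881 0.03835083 1.11626831]
stage 0.83 [473.5, 300.7] 427 521 268 335 [ 0.484 -0.251  0.05 ]
stage 0.68 [318.5, 256.6] 266 358 222 299 [0.568 0.035 0.05 ]
slab 0.73 [281.2, 359.8] 251 308 337 379 [0.38  0.105 0.05 ]
slab 0.72 [285.7, 268.1] 270 297 243 288 [0.547 0.096 0.05 ]
slab 0.64 [349.5, 344.1] 337 361 324 363 [ 0.407 -0.02   0.05 ]
{'time': 0.3, 'joint_pos': array([-1.30259261e+00,  3.50878613e-01,  1.65200424e+00, -1.33062434e-05,
        1.13912264e+00, -8.45778926e-02]), 'dq': array([-0.00086263, -0.00102642, -0.00209997,  0.00069246, -0.00138489,
       -0.00172635]), 'tau': array([-2.91736014e-04, -4.96799219e+01, -2.85104889e+01,  6.98275748e-02,
        2.38789822e-02, -7.33494016e-05]), 'eef_pos': array([ 0.19003074, -0.51600015,  0.24045697]), 'ee_rot': array([-3.09244076e+00, -5.51215590e-01,  7.83479909e-05]), 'wrist_force': array([-0.01848466, -0.20340579,  0.69909096]), 'moment': array([ 0.03954194, -0.01597185, -0.08057779]), 'gripper_force': 0.0, 'finger_gap': 0.09274734296488138}
```

View pics/scene0.png

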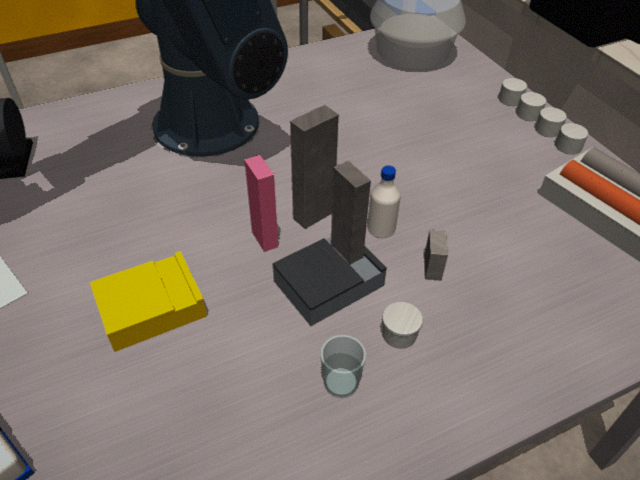

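View pics/top0.png

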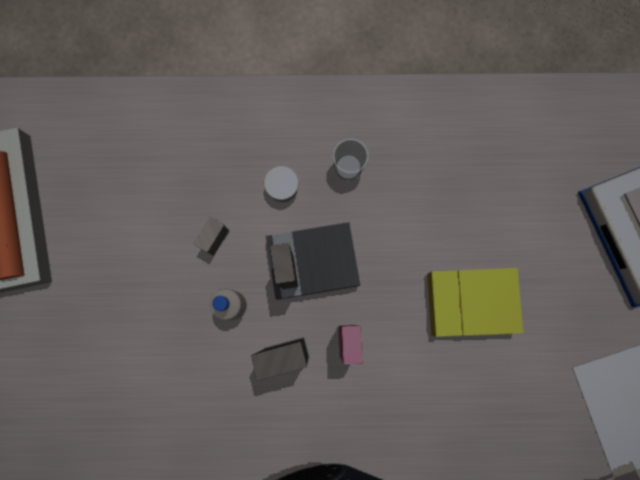

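The scene view shows the grey stage at about (330,280), with the target slab on it at (350,210). The large grey look-alike is at (313,165), the pink one at (262,203) and the yellow stage at (148,300). In the top view the deck spans about (294–358, 223–296) and the slab is at (283,265). Next I'll zoom in on the top view.

```bash
python3 - <<'E'
import cv2,numpy as np
a=cv2.imread("pics/top0.png")[205:315,255:395]
a=cv2.convertScaleAbs(cv2.resize(a,None,fx=5.5,fy=5.4,interpolation=cv2.INTER_CUBIC),alpha=2.2,beta=0)
for i in range(0,140,10): cv2.putText(a,str(255+i),(int(i*5.5),10),0,.35,(0,255,255));cv2.line(a,(int(i*5.5),0),(int(i*5.5),594),(0,120,120),1)
for i in range(0,110,10): cv2.putText(a,str(205+i),(0,int(i*5.4)),0,.35,(0,255,255));cv2.line(a,(0,int(i*5.4)),(770,int(i*5.4)),(0,120,120),1)
cv2.imwrite("pics/crop1.png",a)
E
```

```text
(no output)
```

View pics/crop1.png

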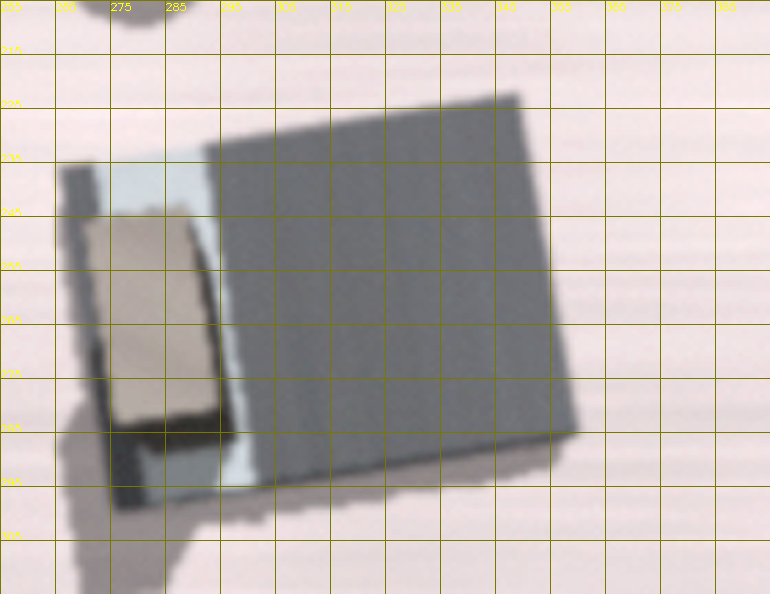

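The crop shows the deck corners at (292,232), (349,222), (360,285.5) and (302,295). The slab's top corners are at (270.6,245.7), (289.2,243), (295.2,281.3) and (275.5,284.3).

```bash
python3 - <<'E'
from h import *
p=optics.grab_frame("top")
D=np.array([onz(p,u,.05) for u in [(292.3,231.7),(349.3,222.2),(360,285.5),(302,295),(266,235.8),(276.5,299.5)]])[:,:2]
S=np.array([onz(p,u,.224) for u in [(270.6,245.7),(289.2,243),(295.2,281.3),(275.5,284.3)]])[:,:2]
n=np.linalg.norm
print(D.round(3).tolist(),"len",n(D[1]-D[0]),n(D[2]-D[1]),n(D[1]-D[4]))
toe=(D[0]+D[3])/2; end=(D[1]+D[2])/2; rid=(D[4]+D[5])/2
u=(toe-end)/n(toe-end); u2=(rid-end)/n(rid-end); print("toe",toe,"end",end,"sx",u2,np.degrees(np.arctan2(*u2[::-1])))
c=S.mean(0); print("slab",S.round(3).tolist(),c,n(S[1]-S[0]),n(S[2]-S[1]),"dir",np.degrees(np.arctan2(*(S[0]+S[3]-S[1]-S[2])[::-1])))
v=np.array([-u2[1],u2[0]]); print("slab rel toe in stage", (c-toe)@u2,(c-toe)@v)
for uv in [(430,272),(432,335)]: print("yellow",onz(p,uv,.05))
from scipy.spatial.transform import Rotation as Ro
R=Ro.from_rotvec(r.observe()["ee_rot"]).as_matrix(); print(R.round(3))
E
```

```text
[[0.616, 0.084], [0.633, -0.024], [0.514, -0.041], [0.497, 0.066], [0.608, 0.133], [0.489, 0.113]] len 0.10876837285552834 0.12057343902685438 0.15866781028095317
toe [0.55642129 0.07506123] end [ 0.57324754 -0.03247142] sx [-0.15479181  0.98794711] 98.904722019403
slab [[0.567, 0.11], [0.571, 0.081], [0.511, 0.072], [0.506, 0.103]] [0.53867674 0.09167707] 0.02940934405468451 0.06079960912254821 dir 97.9717195546796
slab rel toe in stage 0.01916227953874742 0.014958685377012806
yellow [ 0.53747679 -0.17224675  0.05      ]
yellow [ 0.42175359 -0.17165076  0.05      ]
[[ 0.938  0.346 -0.   ]
 [ 0.346 -0.938  0.   ]
 [ 0.    -0.    -1.   ]]
```

```bash
python3 -m pendant '[33,-27,-7,0,0,0, 33,-27,-7,0,0,0, 33,-27,-7,0,0,0, 33,-27,-7,0,0,0, 33,-27,-7,0,0,0, 33,-27,-7,0,0,0, 33,-27,-7,0,0,0, 33,-27,-7,0,0,0]' 93 10; python3 -m pendant '[33,-27,0,0,0,0, 33,-27,0,0,0,0, 33,-27,0,0,0,0, 33,-27,0,0,0,0, 33,-27,0,0,0,0, 20,-17,0,0,0,0, 0,0,0,0,0,0.1, 0,0,0,0,0,0.1]'
cat > st.py <<'E'
from h import *
from scipy.spatial.transform import Rotation as Ro
import sys
s=r.observe(); R=Ro.from_rotvec(s["ee_rot"]).as_matrix(); P=np.array(s["eef_pos"])
print("R",R.round(3).tolist(),"P",P.round(4),"F",s["wrist_force"].round(2),"gap",s["finger_gap"],"q",s["joint_pos"].round(2))
f=np.array([.155,-.988,0]); x=np.array([.988,.155,0])
toe=np.array([.5564,.0751,.05]); t=P+.022*R[:,2]
print("phi",np.degrees(np.arctan2(-(R[:,2]@f),-R[2,2])).round(1),"tip past toe %.4f up %.4f lat %.4f"%((t-toe)@f,t[2]-.05,(t-toe)@x))
for n,sg in (("sup",1),("push",-1)):
    q=t+sg*R[:,1]*s["finger_gap"]/2; print(n,"tip past toe %.4f z %.4f"%((q-toe)@f,q[2]))
if len(sys.argv)>1: d=R.T@(np.array(eval(sys.argv[1]))-P); print("to go mm tool",(d*1000).round(1))
E
python3 st.py "[.539,.092,.22]"
```

```text
time: 1.15
eef_pos: [0.3637, -0.2206, 0.2971]
ee_rot: [3.093, 0.551, 0.001]
wrist_force: [0.3, 0.7, -0.1]
finger_gap: 0.0927
gripper_force: 0.0
time: 1.95
eef_pos: [0.4845, -0.0148, 0.2965]
ee_rot: [-3.133, -0.236, 0.0]
wrist_force: [0.1, -0.5, -0.4]
finger_gap: 0.093
gripper_force: 0.0
R [[0.989, 0.15, -0.0], [0.15, -0.989, 0.0], [-0.0, -0.0, -1.0]] P [ 0.4845 -0.0148  0.2965] F [ 0.11 -0.52 -0.37] gap 0.09302767132450758 q [-0.13  0.17  1.74 -0.    1.23  1.29]
phi 0.0 tip past toe 0.0776 up 0.2245 lat -0.0850
sup tip past toe 0.1242 z 0.2745
push tip past toe 0.0311 z 0.2745
to go mm tool [ 70.  -97.4  76.5]
```

```bash
python3 -m pendant '[23,-32,0,0,0,0, 23,-32,0,0,0,0, 24,-33,0,0,0,0, 0,0,10,0,0,0, 0,0,20,0,0,0, 0,0,22,0,0,0, 0,0,20,0,0,0, 0,0,4,0,0,0]'; python3 st.py "[.539,.092,.22]"; python3 - <<'E'
from h import *
p=optics.grab_frame("scene"); a=cv2.resize(p["color"][100:340,200:520],None,fx=2.4,fy=2.4); cv2.imwrite("pics/s2.png",a)
E
```

```text
time: 2.75
eef_pos: [0.5374, 0.0903, 0.2185]
ee_rot: [3.132, 0.239, -0.006]
wrist_force: [0.2, 0.5, 0.3]
finger_gap: 0.0929
gripper_force: 0.0
R [[0.988, 0.152, -0.004], [0.152, -0.988, -0.0], [-0.004, -0.0, -1.0]] P [0.5374 0.0903 0.2185] F [0.19 0.49 0.28] gap 0.09292671738692158 q [ 0.08  0.37  1.69 -0.    1.09  1.5 ]
phi 0.0 tip past toe -0.0180 up 0.1465 lat -0.0165
sup tip past toe 0.0285 z 0.1965
push tip past toe -0.0645 z 0.1965
to go mm tool [ 1.8 -1.4 -1.5]
```

View pics/s2.png

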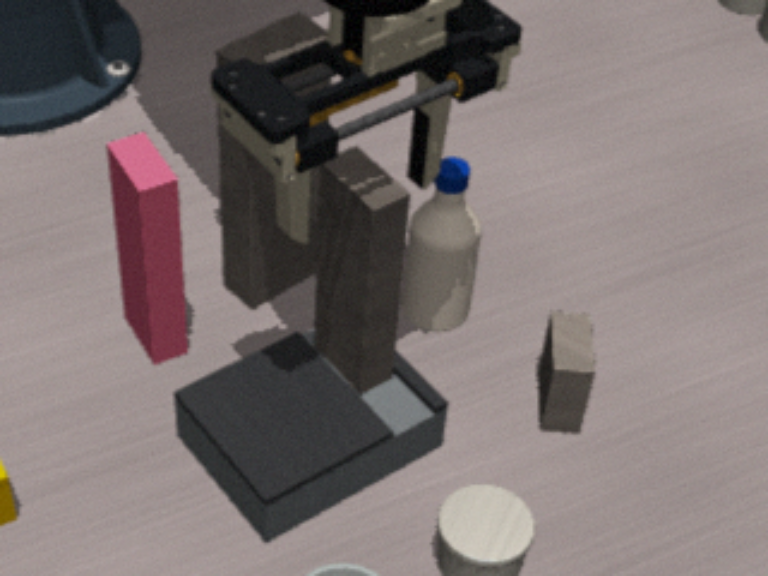

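The fingers straddle the slab head with about 30 mm on each side. Next I'll close to a loose fit of roughly 6 mm total.

```bash
python3 -m pendant '[0.4,-0.6,0,0,0,0, 0.4,-0.6,0,0,0,0, 0,0,0,0,0,0, 0,0,0,0,0,0, 0,0,0,0,0,0, 0,0,0,0,0,0, 0,0,0,0,0,0, 0,0,0,0,0,0]' 37 10; python3 st.py
python3 - <<'E'
from h import *
p=optics.grab_frame("scene"); a=cv2.resize(p["color"][130:300,280:440],None,fx=3.5,fy=3.5); cv2.imwrite("pics/s3.png",cv2.convertScaleAbs(a,alpha=1.5))
E
```

```text
time: 3.6
eef_pos: [0.5393, 0.0922, 0.2206]
ee_rot: [-3.132, -0.24, 0.0]
wrist_force: [-0.2, -0.1, 0.8]
finger_gap: 0.0375
gripper_force: 0.0
R [[0.988, 0.152, -0.0], [0.152, -0.988, 0.0], [-0.0, -0.0, -1.0]] P [0.5393 0.0922 0.2206] F [-0.16 -0.12  0.81] gap 0.03750307001293346 q [0.08 0.37 1.68 0.   1.09 1.5 ]
phi 0.0 tip past toe -0.0195 up 0.1486 lat -0.0143
sup tip past toe -0.0008 z 0.1986
push tip past toe -0.0383 z 0.1986
```

View pics/s3.png

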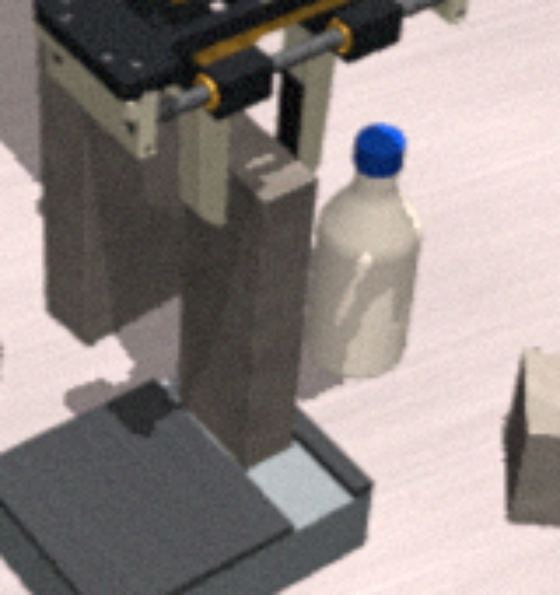

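Clear of both faces, with about 4 mm on each side. I'll go 18 mm deeper in case the foot slips back, then start tipping slowly.

```bash
python3 -m pendant '[0,0,4,0,0,0, 0,0,5,0,0,0, 0,0,5,0,0,0, 0,0,4,0,0,0, 0,1,0,0,0,0, 0,1,0,0,0,0, 0,1,0,0,0,0, 0,0.5,0,0,0,0]'
python3 -m pendant '[0,2,0,0.015,0,0, 0,2.3,0,0.015,0,0, 0,2.3,0,0.015,0,0, 0,2.3,0,0.015,0,0, 0,2.3,0,0.015,0,0, 0,2.3,0,0.015,0,0, 0,2.3,0,0.015,0,0, 0,2.3,0,0.015,0,0]'; python3 st.py
cat > tilt.py <<'E'
from h import *
import sys
p=optics.grab_frame("scene")
a=p["color"][110:330,250:430]; cv2.imwrite("pics/%s.png"%sys.argv[1],cv2.convertScaleAbs(cv2.resize(a,None,fx=2.7,fy=2.7),alpha=1.5))
E
python3 tilt.py t1
```

```text
time: 4.45
eef_pos: [0.5399, 0.0886, 0.2028]
ee_rot: [-3.132, -0.24, -0.001]
wrist_force: [-1.0, -0.4, -0.0]
finger_gap: 0.0369
gripper_force: 0.0
time: 5.25
eef_pos: [0.5426, 0.0707, 0.2016]
ee_rot: [-3.012, -0.231, 0.014]
wrist_force: [0.5, -0.2, 0.4]
finger_gap: 0.0373
gripper_force: 0.1
R [[0.988, 0.151, -0.018], [0.152, -0.981, 0.12], [-0.0, -0.121, -0.993]] P [0.5426 0.0707 0.2016] F [ 0.49 -0.18  0.44] gap 0.037297211673467896 q [-0.01  0.39  1.7   0.14  1.07  1.34]
phi 6.9 tip past toe -0.0004 up 0.1298 lat -0.0143
sup tip past toe 0.0181 z 0.1775
push tip past toe -0.0189 z 0.1821
```

View pics/t1.png

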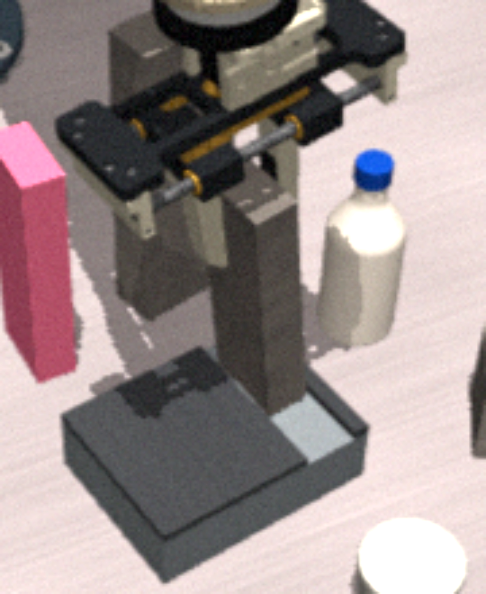

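The slab is tilted about 7° and moving with the fingers. I'll carry it through the balance point.

```bash
python3 -m pendant '[0,2.3,-0.2,0.015,0,0, 0,2.3,-0.2,0.015,0,0, 0,2.3,-0.2,0.015,0,0, 0,2.3,-0.2,0.015,0,0, 0,2.3,-0.2,0.015,0,0, 0,2.3,-0.2,0.015,0,0, 0,2.3,-0.2,0.015,0,0, 0,2.3,-0.2,0.015,0,0]'; python3 -m pendant '[0,3,-0.3,0.02,0,0, 0,3,-0.3,0.02,0,0, 0,3,-0.3,0.02,0,0, 0,3,-0.3,0.02,0,0, 0,3,-0.3,0.02,0,0, 0,3,-0.3,0.02,0,0, 0,3,-0.3,0.02,0,0, 0,3,-0.3,0.02,0,0]'; python3 st.py; python3 tilt.py t2
```

```text
time: 6.1
eef_pos: [0.5454, 0.0525, 0.2001]
ee_rot: [-2.892, -0.221, 0.027]
wrist_force: [-0.9, -1.2, 0.3]
finger_gap: 0.0369
gripper_force: 0.2
time: 6.9
eef_pos: [0.549, 0.0292, 0.195]
ee_rot: [-2.733, -0.209, 0.043]
wrist_force: [0.3, -0.8, -0.1]
finger_gap: 0.0372
gripper_force: 0.4
R [[0.988, 0.14, -0.059], [0.152, -0.91, 0.386], [0.0, -0.391, -0.92]] P [0.549  0.0292 0.195 ] F [ 0.32 -0.79 -0.14] gap 0.03718279268077326 q [-0.2   0.46  1.67  0.41  1.19  1.03]
phi 23.0 tip past toe 0.0356 up 0.1247 lat -0.0144
sup tip past toe 0.0527 z 0.1675
push tip past toe 0.0185 z 0.1820
```

View pics/t2.png

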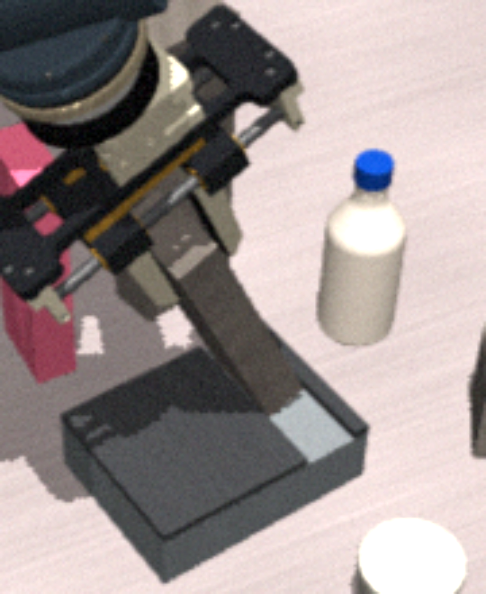

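The slab is resting on the support finger at about 24°. I'll lower on, turning with it.

```bash
python3 -m pendant '[0,3.9,-0.4,0.025,0,0, 0,3.9,-0.4,0.025,0,0, 0,3.9,-0.4,0.025,0,0, 0,3.9,-0.4,0.025,0,0, 0,3.9,-0.4,0.025,0,0, 0,3.9,-0.4,0.025,0,0, 0,3.9,-0.4,0.025,0,0, 0,3.9,-0.4,0.025,0,0]'; python3 st.py;  python3 -m pendant '[0,3.9,-0.4,0.025,0,0, 0,3.9,-0.4,0.025,0,0, 0,3.9,-0.4,0.025,0,0, 0,3.9,-0.4,0.025,0,0, 0,3.9,-0.4,0.025,0,0, 0,3.9,-0.4,0.025,0,0, 0,3.9,-0.4,0.025,0,0, 0,3.9,-0.4,0.025,0,0]'; python3 st.py; python3 tilt.py t3
```

```text
time: 7.75
eef_pos: [0.5534, 0.0004, 0.1831]
ee_rot: [-2.533, -0.194, 0.06]
wrist_force: [0.4, -1.3, -1.5]
finger_gap: 0.0374
gripper_force: 0.6
R [[0.988, 0.125, -0.086], [0.152, -0.815, 0.56], [-0.0, -0.566, -0.824]] P [5.534e-01 4.000e-04 1.831e-01] F [ 0.35 -1.3  -1.55] gap 0.03738612885986695 q [-0.32  0.55  1.63  0.55  1.31  0.86]
phi 34.5 tip past toe 0.0608 up 0.1150 lat -0.0145
sup tip past toe 0.0762 z 0.1544
push tip past toe 0.0454 z 0.1755
time: 8.55
eef_pos: [0.5574, -0.0253, 0.1658]
ee_rot: [-2.334, -0.179, 0.076]
wrist_force: [-0.2, 0.9, -2.3]
finger_gap: 0.0375
gripper_force: 0.9
R [[0.988, 0.106, -0.109], [0.152, -0.687, 0.71], [0.0, -0.719, -0.695]] P [ 0.5574 -0.0253  0.1658] F [-0.2   0.88 -2.29] gap 0.037469380219085385 q [-0.41  0.66  1.57  0.66  1.45  0.74]
phi 46.0 tip past toe 0.0835 up 0.1005 lat -0.0145
sup tip past toe 0.0966 z 0.1370
push tip past toe 0.0705 z 0.1639
```

View pics/t3.png

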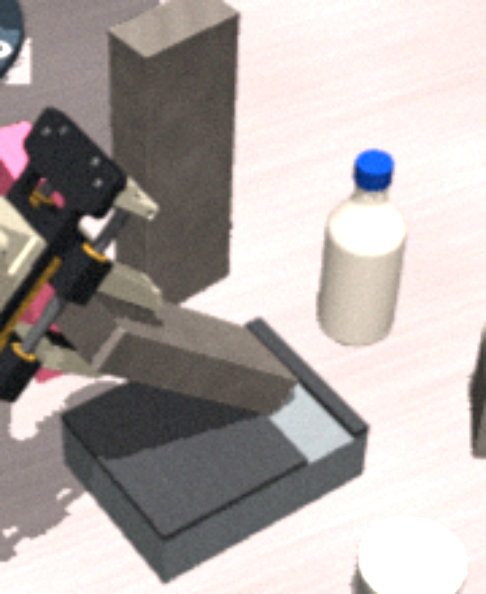

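The picture shows the slab at about 48°, lying on the lower finger with its foot at the toe stop. I'll continue to 60° and then lower with the tool angle fixed while opening the fingers.

```bash
python3 -m pendant '[0,4.6,-0.4,0.03,0,0, 0,4.6,-0.4,0.03,0,0, 0,4.6,-0.4,0.03,0,0, 0,4.6,-0.4,0.03,0,0, 0,4.6,-0.4,0.03,0,0, 0,4.6,-0.4,0.03,0,0, 0,4.6,-0.4,0.03,0,0, 0,4.6,-0.4,0.03,0,0]'; python3 st.py;  python3 -m pendant '[0,0,0,0,0,0, 0,0,0,0,0,0, 0,1,0.5,0,0,0, 0,3,0.7,0,0,0, 0,3.5,0.7,0,0,0, 0,3.5,0.7,0,0,0, 0,3.5,0.7,0,0,0, 0,3.5,0.7,0,0,0]' 60; python3 st.py
```

```text
time: 9.4
eef_pos: [0.5612, -0.0502, 0.1387]
ee_rot: [-2.094, -0.16, 0.092]
wrist_force: [-0.1, -0.7, -1.9]
finger_gap: 0.0371
gripper_force: 1.1
R [[0.988, 0.077, -0.131], [0.152, -0.498, 0.854], [-0.0, -0.864, -0.504]] P [ 0.5612 -0.0502  0.1387] F [-0.14 -0.75 -1.85] gap 0.03706336483599143 q [-0.5   0.82  1.49  0.76  1.62  0.63]
phi 59.7 tip past toe 0.1055 up 0.0776 lat -0.0146
sup tip past toe 0.1149 z 0.1116
push tip past toe 0.0962 z 0.1437
time: 10.2
eef_pos: [0.5621, -0.0557, 0.1212]
ee_rot: [-2.097, -0.16, 0.092]
wrist_force: [0.7, -0.1, -2.5]
finger_gap: 0.06
gripper_force: 1.2
R [[0.988, 0.077, -0.131], [0.152, -0.5, 0.852], [-0.0, -0.862, -0.506]] P [ 0.5621 -0.0557  0.1212] F [ 0.72 -0.12 -2.52] gap 0.059952888931142034 q [-0.5   0.85  1.49  0.75  1.6   0.61]
phi 59.6 tip past toe 0.1111 up 0.0601 lat -0.0146
sup tip past toe 0.1263 z 0.0842
push tip past toe 0.0959 z 0.1359
```

```bash
python3 -m pendant '[0,3.5,0.8,0,0,0, 0,3.5,0.8,0,0,0, 0,3.5,0.8,0,0,0, 0,3.5,0.8,0,0,0, 0,3.5,0.8,0,0,0, 0,3.5,0.8,0,0,0, 0,3.5,0.8,0,0,0, 0,3.5,0.8,0,0,0]'; python3 st.py; python3 tilt.py t4
```

```text
time: 11.0
eef_pos: [0.5634, -0.0642, 0.0938]
ee_rot: [-2.097, -0.16, 0.092]
wrist_force: [-0.1, 1.2, -2.2]
finger_gap: 0.0599
gripper_force: 1.1
R [[0.988, 0.077, -0.131], [0.152, -0.5, 0.852], [-0.0, -0.862, -0.506]] P [ 0.5634 -0.0642  0.0938] F [-0.12  1.16 -2.16] gap 0.059933141857474205 q [-0.51  0.89  1.47  0.75  1.58  0.59]
phi 59.6 tip past toe 0.1197 up 0.0327 lat -0.0147
sup tip past toe 0.1349 z 0.0569
push tip past toe 0.1045 z 0.1086
```

View pics/t4.png

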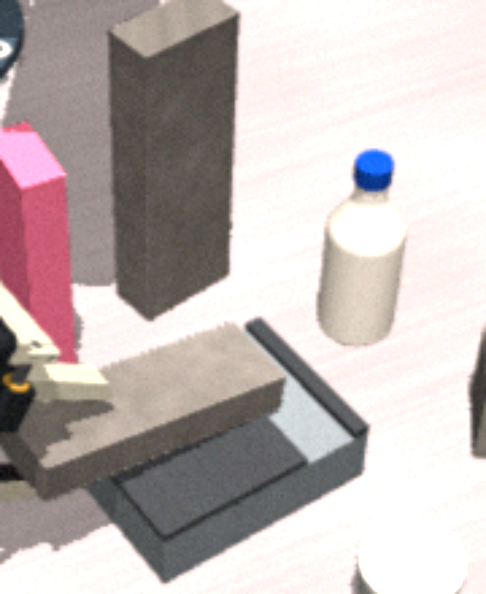

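The slab is at about 78° with its head overlapping the finger well. I'll open the fingers slightly and take it down to the deck.

```bash
python3 -m pendant '[0,0,0,0,0,0, 0,2,0.5,0,0,0, 0,2.5,0.5,0,0,0, 0,2.5,0.5,0,0,0, 0,2.5,0.5,0,0,0, 0,2.5,0.5,0,0,0, 0,2.5,0.5,0,0,0, 0,2,0.5,0,0,0]' 72; python3 st.py; python3 -m pendant '[0,1,0,0,0,0, 0,1,0,0,0,0, 0,1,0,0,0,0, 0,1,0,0,0,0, 0,1,0,0,0,0, 0,0,0,0,0,0, 0,0,0,0,0,0, 0,0,0,0,0,0]'; python3 st.py
```

```text
time: 11.85
eef_pos: [0.5642, -0.0694, 0.0779]
ee_rot: [-2.097, -0.16, 0.092]
wrist_force: [-0.4, -0.6, -0.1]
finger_gap: 0.0721
gripper_force: 0.0
R [[0.988, 0.077, -0.131], [0.152, -0.5, 0.852], [-0.0, -0.862, -0.506]] P [ 0.5642 -0.0694  0.0779] F [-0.42 -0.61 -0.09] gap 0.07205575564101188 q [-0.52  0.92  1.46  0.74  1.57  0.57]
phi 59.6 tip past toe 0.1250 up 0.0168 lat -0.0147
sup tip past toe 0.1433 z 0.0357
push tip past toe 0.1068 z 0.0979
time: 12.65
eef_pos: [0.5646, -0.0719, 0.0739]
ee_rot: [-2.097, -0.16, 0.092]
wrist_force: [0.1, 0.7, 0.2]
finger_gap: 0.0724
gripper_force: 0.0
R [[0.988, 0.077, -0.131], [0.152, -0.5, 0.852], [0.0, -0.862, -0.506]] P [ 0.5646 -0.0719  0.0739] F [0.07 0.72 0.22] gap 0.07239025327229524 q [-0.52  0.93  1.45  0.74  1.57  0.57]
phi 59.6 tip past toe 0.1275 up 0.0128 lat -0.0146
sup tip past toe 0.1458 z 0.0315
push tip past toe 0.1092 z 0.0940
```

```bash
python3 -m pendant '[5,1,0,0,0,0, 5,1,0,0,0,0, 4,4,-6,0,0,0, 0,6,-10.4,0,0,0, 0,6,-10.4,0,0,0, 0,6,-10.4,0,0,0, 0,6,-10.4,0,0,0, 0,6,-10.4,0,0,0]'; python3 st.py; python3 -m pendant '[0,3,-10,0,0,0, 0,0,-15,0,0,0, 0,-17,-20,0,0,0, 0,-26,-20,0,0,0, 0,-30,-20,0,0,0, 0,-30,-20,0,0,0, 0,-30,-20,0,0,0, 0,-10,-5,0,0,0]'; python3 st.py
python3 - <<'E'
from h import *
ims=[]
for n,(y,x) in {"scene":(130,200),"top":(150,220)}.items():
    p=optics.grab_frame(n); ims.append(cv2.resize(p["color"][y:y+240,x:x+200],None,fx=2,fy=2)); cv2.imwrite(f"pics/{n}_end.png",p["color"])
cv2.imwrite("pics/end.png",cv2.convertScaleAbs(np.hstack(ims),alpha=1.5))
E
```

```text
time: 13.45
eef_pos: [0.5888, -0.1385, 0.0721]
ee_rot: [-2.097, -0.16, 0.092]
wrist_force: [-0.2, -0.5, -0.8]
finger_gap: 0.0719
gripper_force: 0.0
R [[0.988, 0.077, -0.131], [0.152, -0.5, 0.852], [-0.0, -0.862, -0.506]] P [ 0.5888 -0.1385  0.0721] F [-0.2  -0.45 -0.84] gap 0.07185295212236348 q [-0.58  1.01  1.28  0.7   1.68  0.6 ]
phi 59.6 tip past toe 0.1971 up 0.0110 lat -0.0010
sup tip past toe 0.2153 z 0.0300
push tip past toe 0.1789 z 0.0920
time: 14.25
eef_pos: [0.5956, -0.179, 0.263]
ee_rot: [-2.1, -0.163, 0.087]
wrist_force: [-0.3, -0.2, -0.0]
finger_gap: 0.0721
gripper_force: 0.0
R [[0.988, 0.081, -0.129], [0.152, -0.503, 0.851], [0.005, -0.86, -0.51]] P [ 0.5956 -0.179   0.263 ] F [-0.26 -0.19 -0.02] gap 0.07213518471642079 q [-0.63  0.81  1.15  0.72  1.94  0.78]
phi 59.4 tip past toe 0.2382 up 0.2018 lat -0.0005
sup tip past toe 0.2566 z 0.2208
push tip past toe 0.2198 z 0.2829
```

View pics/end.png

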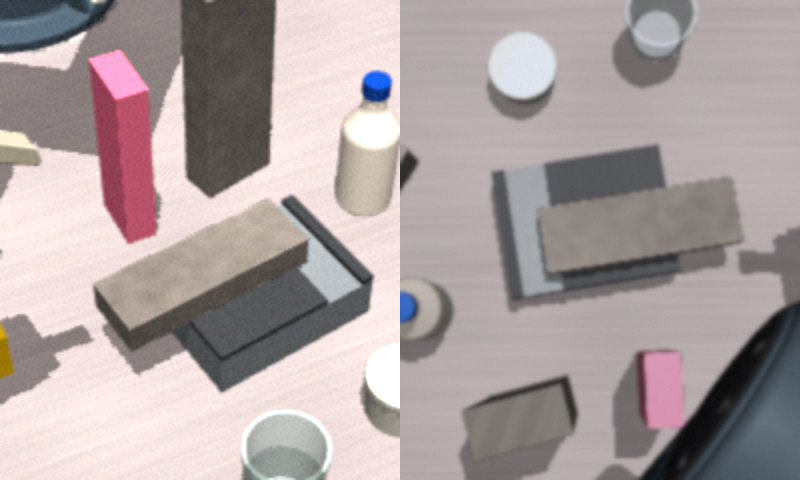

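The final picture shows the slab flat on the deck along the stage, from about (540,240) to (740,210) in the top half. Its head is past the deck's open end, the bystanders look in place and the gripper is clear, so I'm handing in.

```bash
python3 -c "
from workcell import r
print(r.close_job())"
```

```text
the job is handed in; nothing more can be done
None
```

The slab was tipped over the toe stop and let down on the supporting finger; it looks flat on the deck with its head past the open end and the gripper clear, and the job is handed in at about 14 s (no verdict came back).

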